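Turn the handpiece round in its charging cradle

ROBOT

A 6-joint arm with a two-finger parallel gripper is mounted at the origin on the work surface. World frame = base frame: x ahead of the robot, y to its left, z up, the work surface at z = 0. Lengths are in mm, angles in rad, forces in N, time in s.
With the tool pointing down it reaches from about 350 to 975 mm from the base axis. Payload 7.1 kg.
Tool frame: the origin (TCP) lies between the finger pads; the fingertips stand 17 mm ahead of it and the grasp point (between the pads) lies 2 mm behind it (tip_reach is the y of the fingertips in the tool frame, in mm); y points along the fingers, x is the direction in which the jaws open and shut, and the axes are right-handed (so a half turn about y gives the same grasp; the last joint's range is limited). The gripper opens to 88 mm and grips with 3 to 60 N. Pads are 20 mm wide; open, the fingers measure 115 mm over their backs; the gripper's body (75 mm by 178 mm) begins 61 mm behind the grasp point.
Start: joints at [1.312, 0.423, 1.63, -0, 1.089, -0.019], TCP at [148.411, 607.107, 239.675] pointing down, gripper open.
Joint ranges: [-3, 3], [-0.9, 2.11], [0.09, 2.58], [-1.31, 4.45], [0.11, 2.69], [-2.54, 2.54]. Speed limits (rad/s): [2.39, 2.39, 3.01, 3.14, 3.14, 3.14].

INTERFACE

Orientations are given as a rotation vector (axis times angle).
In Python, from workcell import get_obs, get_image, camera_model, close_job, silhouettes, tip_of, tip_reach gives the robot as it stands. The module is installed in compiled form; this text tells all that it offers.
- The arm moves only by the tool arm_command, never from a script. Its argument "targets" is a list of rows, each a list of 4 numbers: the shift along the tool's x, y, z in mm, then the turn about the tool's y in rad. A call has 1 to 20 rows; each row shifts and turns the commanded pose from where the row before left it, along the tool's axes as they then stand; what a row does not reach is not made up. A row lasts 1/12 s, in which the tool goes at most 41.7 mm and 7.16 degrees, less where a joint would pass 70% of its speed; a pose out of reach is approached as far as the arm can. A call is refused whole if a number of a shift passes 41.7 or a number of a turn 0.125, either way. A call with a gripper value outside its range is refused whole. "gripper" is the opening in per cent of the stroke, from 0 (shut) to 100 (fully open), set as the call begins (left out, the last holds). The fingers move at their own pace and stop on an object; the grip force is fixed at half the most. Time passes only in rows, so rows that do not move let the fingers close. It gives the time, the measured TCP pose, the force and the opening at its end, in the units of the state.
- get_obs(): the state, without advancing time (a new reading comes with each control period).
- get_image(name): name is "side" or "top"; returns the picture (480x640x3 uint8, blue, green, red); there is no depth.
- camera_model(name): a dict with "mtx" (3x3 intrinsics, pixels), "dist" ([k1, k2, p1, p2, k3] as OpenCV has them; the pictures are not rectified), "position" and "orientation" of the camera in the world. Camera axes: x right, y up, looking along -z (the intrinsics and any distortion apply to the point x, -y, -z); pixel columns grow to the right and rows downward; lengths in mm; the calibration is good to about 2 mm. A picture is of the moment at which its call begins. camera_model takes no time and is no camera call.
- close_job(): hands the job in, once; it reports no verdict.
Trained networks look in the newest picture that a camera, given by its name, has taken for a name from the list of things; names that differ only in an ending like _2 or _b are one class to them, and where a whole thing is asked for, a point or a joint stands for the part that bears it (a point fixed in the world has none). Each returns a list of dicts, best first, with "conf" (0 to 1); they miss things now and then, are a little off and sometimes report something else, mostly with a low value. They report only what shows in the picture. A call takes as long as a camera call. They do not tell look-alikes from the thing itself.
- silhouettes(camera, thing): "pixels" (480x640 bool, what is visible of it) and "at" ([column, row] in pixels, amid what is visible of it).
- tip_of(camera, thing): "at" ([column, row] in pixels: a listed point, or the origin of a listed thing).
The state is a dict: "t": time; "qpos": joint angles; "qvel": joint speeds; "joint_torque": joint torques, N m; "ee_pos": TCP position; "orientation": TCP orientation; "ft_force": force on the tool from outside, world axes, zero at the start; "moment": the same for the moment, N m; "width": finger opening in mm.
Only numpy, scipy, OpenCV 4.12 (cv2) and the standard library are available. Lean on these libraries where they do the work, as an engineer would, in place of code of your own. Each camera call takes 0.05 s, during which the arm holds its last target. There are 200 camera calls.

TASK

The cordless handpiece was put back in its charging cradle the wrong way round, with its nose towards the charging block, so it is not charging. Turn it end for end and lay it level in both forks again, its black tail cap facing the charging block and within two centimetres of it; set it down, do not let it fall. Do not strike the bur block or the articulator beside it with the handpiece or the robot, and leave the other things on the bench where they are.

Things in the scene. Friction and masses are not known exactly. Their poses are not given: they have to be found in the camera images.
- handpiece: loose cordless dental handpiece, about 0.2 kg: bare-metal round body 28 mm in diameter, 130 mm long; at one end a black tail cap, at the other a tapering steel nose (30 mm more, narrowing to 12 mm). Origin on its axis near its balance point, 75 mm from the tail face, 85 mm from the nose face; x runs along it to the nose. Grip it across at its origin. Its roll about its own axis is free
- nose_end (a point): centre of the handpiece's nose face, on its axis, 85 mm from its origin; next to the charging block at the start
- tail_end (a point): centre of the handpiece's flat tail face, on its axis, 75 mm from its origin
- cradle: white charging cradle fixed to the bench: a base plate 12 mm high, 200 x 74 mm (x from -122 to +78 mm), with two V forks and a charging block. Origin on the bench surface midway between the forks, z up, x along the line of the forks and away from the charging block. A seated handpiece lies with its axis level, along x, 80 mm above the bench
- fork_near (a point): bottom of the V of the fork nearer the charging block, 60 mm above the bench, at x = -40 mm of the cradle. Each fork is 10 mm thick along x and an upward-opening 90 degree V lined with black rubber, 48 mm wide inside and 84 mm above the bench at its tips; there are 70 mm clear between the two
- fork_far (a point): bottom of the V of the other fork, 60 mm above the bench, at x = +40 mm of the cradle
- charge_face (a point): centre of the charging block's face (a round disc with a black rim), 80 mm above the bench, at x = -88 mm of the cradle, looking along +x at the forks. The block is white, 60 mm wide, 100 mm high and 34 mm thick. With the handpiece's origin 5 mm from the cradle's towards the block, its tail face is 8 mm from the disc and its round body rests on both forks
- bur_block: stepped wooden block fixed to the bench, 150 mm along x, 105 mm along y, set with standing burs; origin under its centre. Steps rise along its +y, 42, 60 and 78 mm high; the burs on them reach up to 84, 102 and 121 mm above the bench. It stands beside the cradle (+y side), its low step 50 to 80 mm from the handpiece's axis: a handpiece turned at fork height would hit the burs
- articulator: a loose brass hinge articulator with white casts, 0.7 kg, 96 x 80 mm, 111 mm high; origin under its centre. It stands beside the cradle on its -y side, its nearest point 50 to 85 mm from the handpiece's axis
- stone_cast: loose white stone dental cast, 66 x 66 mm, 35 mm high, origin under its centre, lying past the cradle's nose end
- mixing_bowl: loose rubber mixing bowl, 124 mm across, 72 mm high, origin under its centre
- wax_knife: loose wax knife with a wooden handle, 195 mm long along its x axis, 17 mm thick, origin at the underside of the handle's middle
- powder_jar: loose amber glass jar with a white cap, 60 mm across, 65 mm high, origin under its centre
- model_stand: loose brass stand with a dental model on it, 64 x 64 mm foot, 82 mm high, origin under its centre
- plaster_spatula: loose plaster spatula lying flat, 190 mm long along its x axis, origin at its underside
Things that resemble listed ones, but are neither listed nor needed, are in the scene too. There is more than one size of the handpiece; the job needs the middle-sized.

How it is judged (in metres and radians):
At the end, for the whole second after the job is handed in: The handpiece rests released and still in both forks, turned end for end: both ends of its axis within 6 mm sideways of the cradle's centre line and at 75 to 86 mm above the bench, its nose away from the charging block, its tail face at most 20 mm from the face of the block (x of nose_end in the frame of cradle above 0.06 m and x of tail_end in the frame of cradle between -0.0895 and -0.068 m and z of nose_end in the frame of cradle between 0.075 and 0.086 m and y of nose_end in the frame of cradle between -0.006 and 0.006 m and z of tail_end in the frame of cradle between 0.075 and 0.086 m and y of tail_end in the frame of cradle between -0.006 and 0.006 m and linear speed of handpiece below 0.02 m/s and contact force between the fingers and handpiece below 0.1 N); the robot touches nothing.
It fails at once if the bur block or its burs are struck (over 2 N) by the handpiece or the robot (contact force between bur_block and anything else above 2 N).
It fails at once if the articulator is struck by the handpiece (over 2 N) or shifted more than 8 mm (contact force between any of handpiece, the fingers, the arm and articulator above 2 N or distance of articulator from where it was at the start of the episode above 0.008 m).
It fails at once if the handpiece is dropped (falling faster than 0.5 m/s out of the gripper, about 13 mm of free fall) (contact force between the fingers and handpiece below 0.05 N and linear speed of handpiece above 0.5 m/s).
It fails at once if another thing on the bench is moved more than 15 mm (distance of any of stone_cast, mixing_bowl, wax_knife, powder_jar, model_stand, plaster_spatula from where it was at the start of the episode above 0.015 m).
It also fails if it takes over 40 s, if anything falls off the work surface, if the arm or the gripper's body presses on something with over 40 N, if the wrist force passes 120 N, or if a joint passes its speed limit or range.

## Working session

There is one attempt and no reset: what is moved stays moved. The work goes in short steps, Python scripts to look and compute and a tool call to move; the robot and the scene stay as the last step left them, time stands still between calls to the robot, and variables do not carry over. Pictures are saved under pics/ and viewed, about 8 in all and at most 12, crops included, and the job is handed in when it is done.

Besides the shell and the picture viewer there is one more tool, called after ">>>" as a command line: name --pt "numbers of a row" for each row, then --argument value for the rest. arm_command: Moves the arm, as the interface text tells. Its arguments: {"type":"object","properties":{"targets":{"type":"array","items":{"type":"array","items":{"type":"number"}}},"gripper":{"type":"number"}},"required":["targets"]}

```bash
mkdir -p pics; ls
cat > h.py <<'E'
import numpy as np,cv2
from scipy.spatial.transform import Rotation as R
from workcell import *
def rot(m):
    o=np.array(m["orientation"],float)
    return R.from_rotvec(o).as_matrix() if o.shape==(3,) else (o if o.shape==(3,3) else R.from_quat(o).as_matrix())
def ray(cam,px):
    m=camera_model(cam);K=np.array(m["mtx"]);d=np.array(m["dist"])
    u=cv2.undistortPoints(np.array(px,float).reshape(1,1,2),K,d)[0,0]
    v=rot(m)@np.array([u[0],-u[1],-1.]);return np.array(m["position"],float),v/np.linalg.norm(v)
def at_z(cam,px,z):
    p,v=ray(cam,px);return p+v*(z-p[2])/v[2]
def tri(a,b):
    (p,v),(q,w)=ray("side",a),ray("top",b)
    s=np.linalg.lstsq(np.c_[v,-w],q-p,rcond=None)[0]
    return (p+s[0]*v+q+s[1]*w)/2,np.linalg.norm(p+s[0]*v-q-s[1]*w)
def proj(cam,P):
    m=camera_model(cam);c=(np.atleast_2d(P)-np.array(m["position"]))@rot(m)
    c=c*[1,-1,-1]
    return cv2.projectPoints(c,np.zeros(3),np.zeros(3),np.array(m["mtx"]),np.array(m["dist"]))[0][:,0]
E
python3 - <<'E'
from h import *
for c in("side","top"):
    im=get_image(c);cv2.imwrite(f"pics/{c}0.png",im);print(c,camera_model(c))
    for n in("handpiece","nose_end","tail_end","cradle","fork_near","fork_far","charge_face","bur_block","articulator"):
        print(n,[(np.round(d["at"]).tolist(),round(d["conf"],2)) for d in tip_of(c,n)])
print(get_obs())
E
```

```text
pics
side {'mtx': array([[501.72230783,   0.        , 318.28228802],
       [  0.        , 501.72230783, 234.2580419 ],
       [  0.        ,   0.        ,   1.        ]]), 'dist': array([-0.07525151,  0.        ,  0.        ,  0.        ,  0.        ]), 'position': array([ 145.91130856, -838.0500711 , 1173.56551733]), 'orientation': array([ 0.69262436, -0.1504617 , -0.38171911])}
handpiece [([353.0, 235.0], 0.85), ([313.0, 193.0], 0.61), ([258.0, 221.0], 0.6)]
nose_end [([377.0, 224.0], 0.81), ([225.0, 203.0], 0.78), ([295.0, 194.0], 0.78), ([304.0, 272.0], 0.61)]
tail_end [([285.0, 233.0], 0.91), ([328.0, 241.0], 0.84), ([331.0, 194.0], 0.68)]
cradle [([352.0, 253.0], 0.76), ([367.0, 233.0], 0.27)]
fork_near [([366.0, 236.0], 0.59)]
fork_far [([340.0, 241.0], 0.59)]
charge_face [([378.0, 223.0], 0.88)]
bur_block [([374.0, 279.0], 0.65), ([364.0, 238.0], 0.62)]
articulator [([338.0, 220.0], 0.88), ([304.0, 270.0], 0.49)]
top {'mtx': array([[434.09085956,   0.        , 313.43714266],
       [  0.        , 434.09085956, 233.14309561],
       [  0.        ,   0.        ,   1.        ]]
[... 678 characters left out ...]
iculator [([286.0, 196.0], 0.73)]
{'t': 1.0, 'qpos': array([ 1.31200045e+00,  4.23056859e-01,  1.62988382e+00,  2.51211889e-06,
        1.08861890e+00, -1.90253125e-02]), 'qvel': array([-1.88440427e-03, -1.16057916e-05,  5.31196489e-04, -5.77654729e-04,
        6.29709386e-04, -1.39307133e-03]), 'joint_torque': array([ 9.60831421e-04, -5.44583845e+01, -2.74049056e+01,  6.44944911e-02,
        1.67216890e-02, -4.51107269e-05]), 'ee_pos': array([148.41230692, 607.11413137, 239.70838819]), 'orientation': array([-1.31310117, -1.03078741,  1.03074557]), 'ft_force': array([-0.68125396, -0.58484446, -0.44185554]), 'moment': array([-0.0001439 ,  0.0393153 ,  0.02137545]), 'width': 87.36837381227666}
```

Run:
```python
from h import *
a=cv2.imread("pics/side0.png");b=cv2.imread("pics/top0.png")
cv2.imwrite("pics/c1.png",np.vstack([cv2.resize(a[160:310,200:440],(800,500)),])) 
cv2.imwrite("pics/c2.png",cv2.resize(b[120:330,160:440],(800,600)))
for n,s,t in [("hp",(353,235),(322,203)),("nose",(377,224),(320,174)),("tail",(328,241),(324,225)),("near",(366,236),(320,189)),("far",(340,241),(319,214)),("face",(378,223),(317,174)),("small hp?",(313,193),(236,208)),("hp3",(258,221),(249,278)),("artic",(338,220),(286,196)),("bur",(364,238),(358,198)),("cradle",(352,253),(326,205))]:
    p,e=tri(s,t);print(n,p.round(1),round(e,1))
```

```text
hp [606.  -30.   83.4] 4.0
nose [687.3 -25.1  91.1] 0.5
tail [534.1 -32.2  94.3] 9.4
near [653.2 -25.3  52.5] 3.0
far [574.4 -20.   61. ] 2.5
face [692.  -17.4  84.5] 5.4
small hp? [600.4 232.5  13.8] 11.5
hp3 [392.7 193.5   4.7] 1.9
artic [626.1  80.6  29. ] 22.6
bur [ 594.  -122.1  179.3] 9.1
cradle [607.1 -41.8  15.2] 5.7
```

View pics/c1.png

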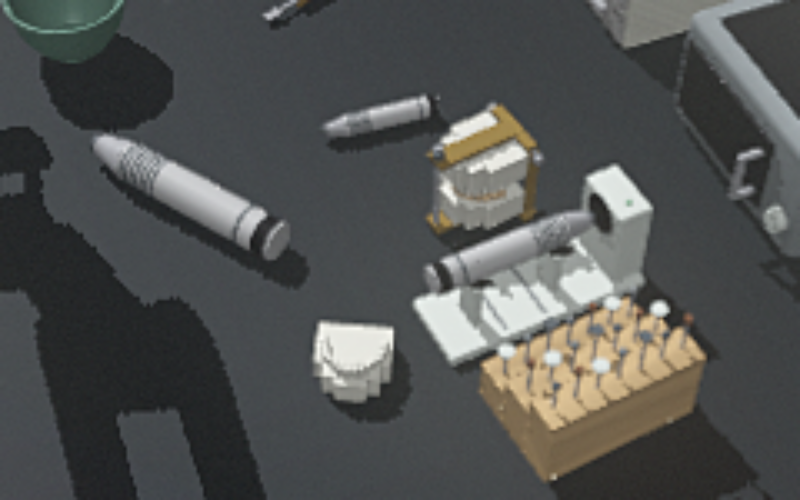

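View pics/c2.png

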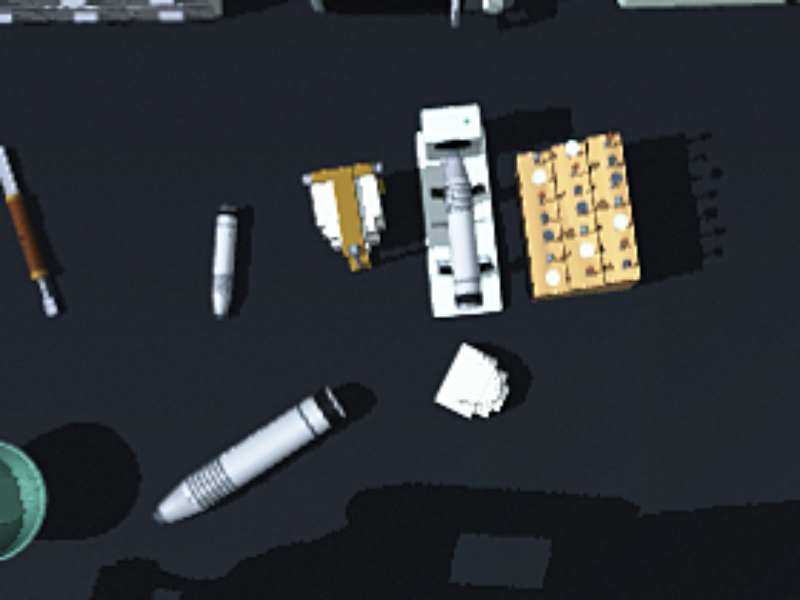

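The candidates in the top crop are the large handpiece at (250,455), the small one at (222,262) and the middle one lying in the cradle at (462,230). The one in the cradle fits: its nose faces the black-rimmed disc. In the side crop it runs from the tail at (435,275) to the nose at (590,220). Next I'll fit the cradle and handpiece precisely.

```bash
cat >> h.py <<'E'
def cyl(x,y,yaw,z=80,d=1,pitch=0):
    "outline points: body+nose of handpiece; x,y=origin, yaw=dir of nose"
    pts=[];a=np.linspace(0,2*np.pi,24,endpoint=False)
    for X,r in((-75,14),(55,14),(85,6)):
        pts.append(np.c_[np.full(24,X),r*np.cos(a),r*np.sin(a)])
    return R.from_euler("zy",[yaw,pitch]).apply(np.vstack(pts))+[x,y,z]
def mask(cam,P):
    m=np.zeros((1920,2560),np.uint8)
    h=cv2.convexHull((proj(cam,P)*4+1.5).astype(np.float32))
    cv2.fillConvexPoly(m,np.round(h).astype(int),1)
    return cv2.resize(m.astype(np.float32),(640,480),interpolation=cv2.INTER_AREA)
E
python3 - <<'E'
from h import *
from scipy.optimize import minimize
S={}
for c,near in(("side",(353,235)),("top",(322,203))):
    get_image(c)
    l=silhouettes(c,"handpiece")
    s=min(l,key=lambda d:np.hypot(*(np.array(d["at"])-near)))
    S[c]=s["pixels"].astype(np.float32);print(c,[(np.round(d["at"]),round(d["conf"],2),d["pixels"].sum()) for d in l])
    l=silhouettes(c,"cradle");print([(np.round(d["at"]),round(d["conf"],2),d["pixels"].sum()) for d in l])
    np.save(f"cr_{c}.npy",l[0]["pixels"])
for cams in(("top",),("side",),("side","top")):
    f=lambda p:sum(np.abs(mask(c,cyl(p[0],p[1],p[2]))-S[c]).sum() for c in cams)
    r=minimize(f,[606,-30,0.04],method="Nelder-Mead",options=dict(initial_simplex=[[606,-30,.04],[612,-30,.04],[606,-24,.04],[606,-30,.12]]))
    print(cams,r.x.round(3),r.fun)
# cradle: corners picked in the crops (top)
def crad(x,y,yaw,P): return R.from_euler("z",yaw).apply(P)+[x,y,0]
P=np.array([[78,37,12],[78,-37,12],[-122,30,100],[-122,-30,100.]])
for cam,px in(("top",np.array([[503,309],[432,318],[478,103],[419,108]])/2.857+[160,120]),):
    from scipy.optimize import least_squares
    r=least_squares(lambda p:(proj(cam,crad(*p,P))-px).ravel(),[606,-30,np.pi]);print(r.x.round(3),r.fun.round(1))
o=get_obs();M=R.from_rotvec(o["orientation"]).as_matrix();print(M.round(3))
E
```

```text
side [(array([255., 220.]), 0.88, np.int64(769)), (array([352., 236.]), 0.69, np.int64(531)), (array([314., 195.]), 0.59, np.int64(214))]
[(array([353., 233.]), 0.7, np.int64(488))]
top [(array([250., 280.]), 0.8, np.int64(992)), (array([325., 205.]), 0.66, np.int64(597)), (array([235., 210.]), 0.51, np.int64(233))]
[(array([316., 186.]), 0.75, np.int64(1316))]
('top',) [ 6.04874e+02 -2.91450e+01  8.00000e-02] 78.3125
('side',) [ 6.06612e+02 -2.68490e+01  7.40000e-02] 63.5625
('side', 'top') [ 6.0639e+02 -2.7998e+01  7.3000e-02] 158.625
[613.227 -27.493   3.225] [-0.3  0.1  0.3 -0.6  0.1  0.1 -0.1  0.4]
[[ 0.238 -0.    -0.971]
 [ 0.971 -0.     0.238]
 [-0.    -1.     0.   ]]
```

>>> arm_command --pt "0 0 0 -0.107" --pt "0 0 0 -0.107" --pt "0 0 0 -0.106" --pt "-28 0 -17 0" --pt "-28 0 -17 0" --pt "-28 0 -17 0" --pt "-28 0 -17 0" --pt "-28 0 -17 0" --pt "-28 0 -17 0" --pt "-28 0 -17 0" --pt "-28 0 -17 0" --pt "-28 0 -17 0" --pt "-28 0 -17 0" --pt "-28 0 -17 0" --pt "-28 0 -17 0" --pt "-28 0 -17 0" --pt "-28 0 -17 0" --pt "-28 0 -17 0" --pt "-28 0 -17 0" --pt "-28 0 -17 0" --gripper 55

```text
t: 2.97
ee_pos: [475.4, 154.3, 239.9]
orientation: [-1.17, -1.268, 1.268]
ft_force: [0.8, 0.1, 0.8]
width: 48.1
```

>>> arm_command --pt "-28 0 -17 0" --pt "-28 0 -17 0" --pt "-28 0 -17 0" --pt "-28 0 -17 0" --pt "-28 0 -17 0" --pt "-28 0 -17 0" --pt "-25 0 -16 0" --pt "0 0 0 0" --pt "0 0 0 0"

```text
t: 3.72
ee_pos: [608.1, -28.2, 239.4]
orientation: [-1.171, -1.266, 1.266]
ft_force: [-0.1, 0.6, -0.5]
width: 48.2
```

>>> arm_command --pt "0 20 2 0" --pt "0 20 0 0" --pt "0 20 0 0" --pt "0 20 0 0" --pt "0 20 0 0" --pt "0 15 0 0" --pt "0 0 0 0" --pt "0 0 0 0"

```text
t: 4.38
ee_pos: [604.6, -26.2, 124.3]
orientation: [-1.168, -1.267, 1.27]
ft_force: [0.4, 0.5, 0.2]
width: 48.1
```

Run:
```python
from h import *
o=get_obs();print(o["qpos"].round(3),R.from_rotvec(o["orientation"]).as_matrix().round(3))
a=get_image("side")[170:290,270:430];b=get_image("top")[140:260,240:400]
cv2.imwrite("pics/d1.png",np.vstack([cv2.resize(i,(400,300),interpolation=cv2.INTER_CUBIC) for i in(a,b)]))
```

```text
[-0.063  0.544  1.745  0.     0.855 -1.715] [[-0.081 -0.002 -0.997]
 [ 0.997  0.    -0.081]
 [ 0.    -1.     0.002]]
```

View pics/d1.png

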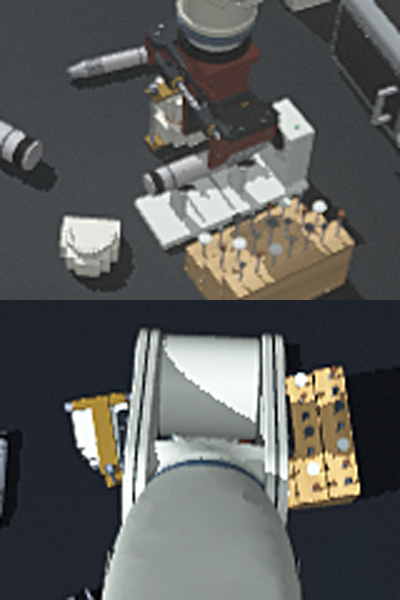

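Side view: the fingers straddle the body midway between the forks at about (225,150) in the crop, clear of the burs and the articulator. I'll carry on down.

>>> arm_command --pt "-1 10 -1 0" --pt "-1 10 -1 0" --pt "0 10 0 0" --pt "0 8 0 0" --pt "0 8 0 0" --pt "0 0 0 0" --pt "0 0 0 0"

```text
t: 5.07
ee_pos: [607.4, -29.1, 77.8]
orientation: [-1.169, -1.267, 1.269]
ft_force: [0.9, -0.2, -0.4]
width: 48.5
```

>>> arm_command --pt "0 0 0 0" --pt "0 0 0 0" --pt "0 0 0 0" --pt "0 0 0 0" --pt "0 0 0 0" --pt "0 0 0 0" --pt "0 0 0 0" --pt "0 0 0 0" --gripper 20

```text
t: 5.73
ee_pos: [608.1, -27.6, 79.3]
orientation: [-1.17, -1.269, 1.266]
ft_force: [-0.5, 7.8, 2.7]
width: 27.5
```

>>> arm_command --pt "0 -4 0 0" --pt "0 -8 0 0" --pt "0 -14 0 0" --pt "0 -20 0 0" --pt "0 -20 0 0" --pt "0 -20 0 0" --pt "0 -20 0 0" --pt "0 -20 0 0" --pt "0 -20 0 0" --pt "0 -14 0 0" --pt "0 0 0 0" --pt "0 0 0 0"

```text
t: 6.73
ee_pos: [608.1, -29.4, 239.6]
orientation: [-1.172, -1.269, 1.267]
ft_force: [0.2, -0.2, -2.9]
width: 27.2
```

Run:
```python
from h import *
o=get_obs();print(o["qpos"].round(3),o["ee_pos"].round(1),o["ft_force"].round(1),o["moment"].round(3))
im=get_image("side");a=im[120:270,260:460]
for n in("nose_end","tail_end"):print(n,[(np.round(d["at"],1),round(d["conf"],2)) for d in tip_of("side",n)])
cv2.imwrite("pics/d2.png",cv2.resize(a,(800,600),interpolation=cv2.INTER_CUBIC))
```

```text
[-0.068  0.399  1.668 -0.     1.072 -1.718] [608.1 -29.4 239.6] [ 0.2 -0.2 -2.9] [0.015 0.033 0.023]
nose_end [(array([295.3, 195.9]), 0.69), (array([226.5, 203.1]), 0.64)]
tail_end [(array([333.6, 205.1]), 0.82), (array([330.3, 192.7]), 0.74), (array([284.8, 230.9]), 0.6), (array([298. , 156.4]), 0.16)]
```

View pics/d2.png

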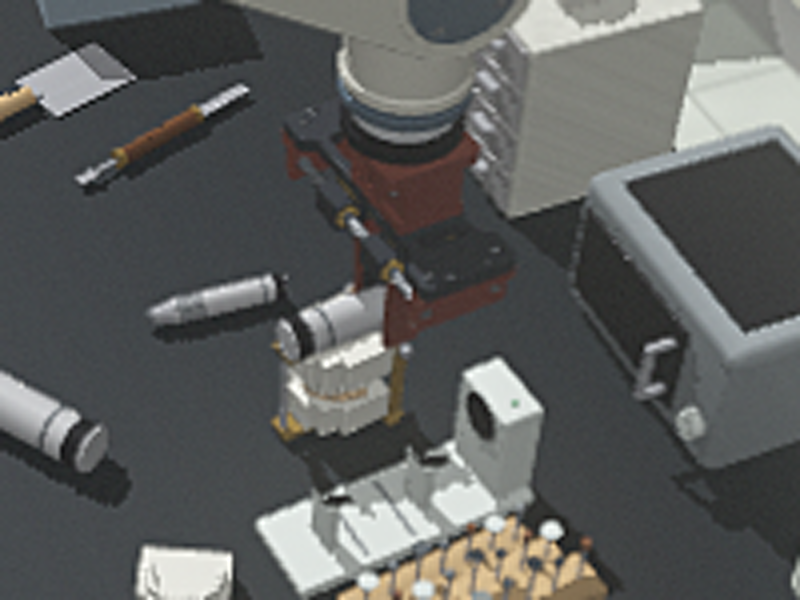

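The handpiece is held level, with its tail at about (297,337) in the crop and the cradle empty below. Now the half turn at this height.

>>> arm_command --pt "0 0 0 0.06" --pt "0 0 0 0.12" --pt "0 0 0 0.12" --pt "0 0 0 0.12" --pt "0 0 0 0.12" --pt "0 0 0 0.12" --pt "0 0 0 0.12" --pt "0 0 0 0.12" --pt "0 0 0 0.12" --pt "0 0 0 0.12" --pt "0 0 0 0.12" --pt "0 0 0 0.12" --pt "0 0 0 0.12" --pt "0 0 0 0.12" --pt "0 0 0 0.12" --pt "0 0 0 0.12" --pt "0 0 0 0.12" --pt "0 0 0 0.12" --pt "0 0 0 0.12" --pt "0 0 0 0.12"

```text
t: 8.55
ee_pos: [607.1, -29.1, 237.2]
orientation: [-1.502, 0.546, -0.542]
ft_force: [-0.4, 0.3, -3.2]
width: 27.3
```

>>> arm_command --pt "0 0 0 0.12" --pt "0 0 0 0.12" --pt "0 0 0 0.12" --pt "0 0 0 0.12" --pt "0 0 0 0.12" --pt "0 0 0 0.12" --pt "0 0 0 0.082" --pt "0 0 0 0" --pt "0 0 0 0" --pt "0 0 0 0"

```text
t: 9.38
ee_pos: [607.5, -29.1, 237.9]
orientation: [-1.248, 1.149, -1.148]
ft_force: [0.0, -1.1, -3.2]
width: 27.3
```

Run:
```python
from h import *
from scipy.optimize import least_squares
o=get_obs();print(o["qpos"].round(3),o["ee_pos"].round(1),o["ft_force"].round(1));M=R.from_rotvec(o["orientation"]).as_matrix();print(M.round(3))
im=get_image("side")
for n in("nose_end","tail_end","charge_face","fork_near","fork_far","cradle"):print(n,[(np.round(d["at"],1),round(d["conf"],2)) for d in tip_of("side",n)])
cv2.imwrite("pics/d3.png",cv2.resize(im[150:270,300:460],(800,600),interpolation=cv2.INTER_CUBIC))
# tail before the turn, on axis plane
p,v=ray("side",(334,204.5));n=np.array([-np.sin(.08),np.cos(.08),0]);c=np.array([608.1,-29.4,241.6])
t=p+v*(n@(c-p))/(n@v);print("tail",t.round(1),"dist",((t-c)@[np.cos(.08),np.sin(.08),0]).round(1))
P=np.array([[78,-37,12],[78,37,12],[-88,0,80],[-122,-30,100.],[-122,30,100],[-88,30,100]])
px=np.array([[257,523],[312,592],[482,415],[500,357],[543,405],[508,432]])/4+[260,120]
f=lambda q:(proj("side",R.from_euler("z",q[2]).apply(P)+[q[0],q[1],0])-px).ravel()
r=least_squares(f,[613,-27,3.22],loss="soft_l1");print(r.x.round(3),f(r.x).reshape(-1,2).round(1).tolist())
```

```text
[-0.067  0.401  1.669 -0.     1.073  1.421] [607.5 -29.1 237.9] [ 0.  -1.1 -3.2]
[[ 0.082 -0.001  0.997]
 [-0.997  0.     0.082]
 [-0.    -1.    -0.001]]
nose_end [(array([328.7, 208.5]), 0.88), (array([229.5, 202.3]), 0.68), (array([296. , 196.2]), 0.52), (array([414.9, 375.9]), 0.35)]
tail_end [(array([284.2, 235.3]), 0.62), (array([222.3, 171.8]), 0.53), (array([297.3, 157.5]), 0.51), (array([328.5, 193.4]), 0.47)]
charge_face [(array([379.4, 222.3]), 0.71)]
fork_near [(array([368.3, 234. ]), 0.82)]
fork_far [(array([341.2, 241.2]), 0.92)]
cradle [(array([350.9, 252.6]), 0.98)]
tail [540.9 -34.8 240.1] dist -67.4
[614.596 -29.217   3.247] [[0.0, 0.2], [-1.0, 0.7], [-0.1, 0.1], [0.1, -0.8], [1.0, 0.6], [-0.0, -1.9]]
```

View pics/d3.png

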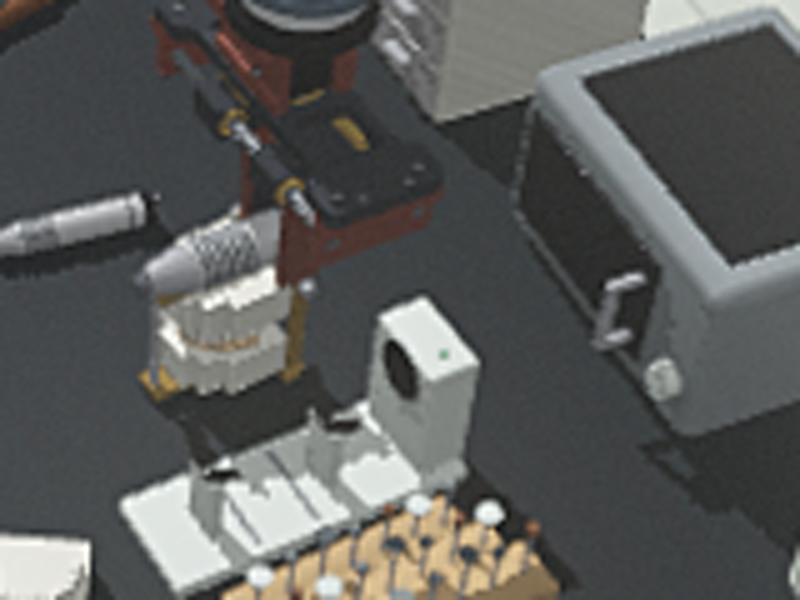

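Run:
```python
from h import *
d=np.array([np.cos(.08),np.sin(.08),0]);n=np.array([-np.sin(.08),np.cos(.08),0])
def D(px,c):
    p,v=ray("side",px);t=p+v*(n@(c-p))/(n@v);return ((t-c)@d).round(1),t.round(1)
for px in((332.5,204.5),(333.6,205.1)):print("tail",D(px,np.array([608.1,-28.4,241])))
for px in((329,206.2),(328.7,207.5)):print("nose",D(px,np.array([607.5,-28.4,240])))
for px in((379.4,222.3),(380.5,223.5)):print("face",at_z("side",px,80))
for px in((368.3,234),(341.2,241.2)):print("fork",at_z("side",px,60))
# mask fit of held handpiece after turn: compare origin offsets by nose+tail
```

```text
tail (np.float64(-71.3), array([537. , -34.1, 241. ]))
tail (np.float64(-68.0), array([540.3, -33.8, 237.2]))
nose (np.float64(-80.9), array([526.8, -34.9, 239.5]))
nose (np.float64(-81.7), array([526.1, -34.9, 235. ]))
face [702.09255471 -13.50851679  80.        ]
face [702.89198321 -18.92167148  80.        ]
fork [660.97156353 -26.68832994  60.        ]
fork [576.43276527 -21.04349621  60.        ]
```

>>> arm_command --pt "-0.8 5 5 0" --pt "-0.7 15 5.5 0" --pt "0 20 0 0" --pt "0 20 0 0" --pt "0 20 0 0" --pt "0 20 0 0" --pt "0 20 0 0" --pt "0 15 0 0" --pt "0 0 0 0" --pt "0 0 0 0" --pt "0 0 0 0"

```text
t: 10.65
ee_pos: [618.8, -26.7, 103.8]
orientation: [-1.246, 1.15, -1.15]
ft_force: [0.5, -0.1, -2.2]
width: 27.4
```

Run:
```python
from h import *
o=get_obs();print(o["qpos"].round(3),o["ee_pos"].round(1),o["ft_force"].round(1))
im=get_image("side")
print([(np.round(d["at"],1),round(d["conf"],2)) for d in tip_of("side","nose_end")])
cv2.imwrite("pics/d4.png",cv2.resize(im[180:270,310:430],(800,600),interpolation=cv2.INTER_CUBIC))
```

```text
[-0.062  0.589  1.721 -0.     0.831  1.428] [618.8 -26.7 103.8] [ 0.5 -0.1 -2.2]
[(array([228.6, 202.5]), 0.8), (array([328.1, 237.7]), 0.58), (array([293.6, 196.2]), 0.49)]
```

View pics/d4.png

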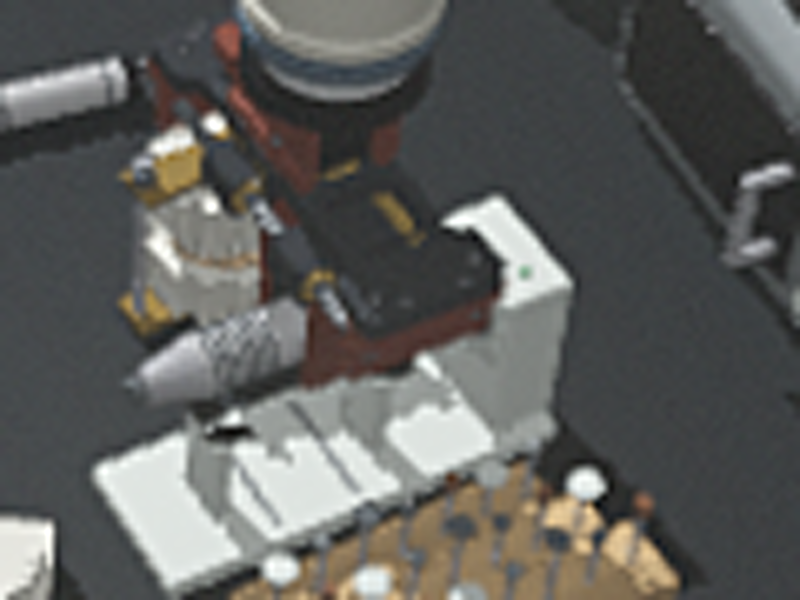

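The handpiece is aligned above the forks. Its nose, at (135,385) in the crop, points away from the block. I'll lower it slowly and watch the force.

>>> arm_command --pt "0 6 0 0" --pt "0 6 0 0" --pt "0 5 0 0" --pt "0 3 0 0" --pt "0 2 0 0" --pt "0 0 0 0" --pt "0 0 0 0" --pt "0 0 0 0"

```text
t: 11.42
ee_pos: [618.4, -26.8, 81.8]
orientation: [-1.246, 1.15, -1.15]
ft_force: [0.1, -0.1, -2.1]
width: 27.4
```

>>> arm_command --pt "0 1 0 0" --pt "0 1 0 0" --pt "0 0.5 0 0" --pt "0 0 0 0" --pt "0 0 0 0" --pt "0 0 0 0"

```text
t: 11.92
ee_pos: [618.3, -26.7, 79.4]
orientation: [-1.246, 1.15, -1.15]
ft_force: [0.5, 1.8, -0.2]
width: 27.2
```

>>> arm_command --pt "-0.5 0.5 0 0" --pt "0 0.5 0 0" --pt "0 0 0 0" --pt "0 0 0 0" --pt "0 0 0 0" --pt "0 0 0 0"

```text
t: 12.42
ee_pos: [618.4, -26.6, 79.2]
orientation: [-1.246, 1.15, -1.151]
ft_force: [-2.9, -0.9, 7.4]
width: 27.3
```

Seated: the forks now carry it, with Fz up by about 10 N. Releasing.

>>> arm_command --pt "0 0 0 0" --pt "0 0 0 0" --pt "0 0 0 0" --pt "0 0 0 0" --pt "0 0 0 0" --pt "0 0 0 0" --pt "0 0 0 0" --gripper 55

```text
t: 13.0
ee_pos: [618.1, -26.3, 78.1]
orientation: [-1.246, 1.15, -1.15]
ft_force: [0.4, -0.2, -0.1]
width: 48.2
```

>>> arm_command --pt "0 -5 0 0" --pt "0 -10 0 0" --pt "0 -15 0 0" --pt "0 -20 0 0" --pt "0 -20 0 0" --pt "0 -20 0 0" --pt "0 -20 0 0" --pt "0 -20 0 0" --pt "0 -20 0 0" --pt "0 -20 0 0" --pt "0 0 -30 0" --pt "0 0 -30 0" --pt "0 0 -30 0" --pt "0 0 -30 0" --pt "0 0 -30 0" --pt "0 0 -30 0" --pt "0 0 0 0" --pt "0 0 0 0" --pt "0 0 0 0"

```text
t: 14.58
ee_pos: [439.9, -40.8, 249.3]
orientation: [-1.244, 1.148, -1.152]
ft_force: [0.6, 0.1, -0.1]
width: 48.2
```

Run:
```python
from h import *
from scipy.optimize import minimize
S={}
crops=[]
for c,near,b in(("side",(353,235),(180,270,310,430)),("top",(322,203),(150,240,260,380))):
    im=get_image(c);crops.append(cv2.resize(im[b[0]:b[1],b[2]:b[3]],(400,300),interpolation=cv2.INTER_CUBIC))
    l=silhouettes(c,"handpiece");print(c,[(np.round(d["at"]),round(d["conf"],2),d["pixels"].sum()) for d in l])
    l=[s for s in l if np.hypot(*(np.array(s["at"])-near))<25]
    if l:S[c]=l[0]["pixels"].astype(np.float32)
    for n in("nose_end","tail_end","charge_face"):print(n,[(np.round(d["at"],1),round(d["conf"],2)) for d in tip_of(c,n)])
cv2.imwrite("pics/d5.png",np.vstack(crops))
x0=[617,-27,np.pi+.08]
for cams in [(k,) for k in S]:
    f=lambda p:sum(np.abs(mask(c,cyl(*p))-S[c]).sum() for c in cams)
    r=minimize(f,x0,method="Nelder-Mead",options=dict(initial_simplex=[x0,[611,*x0[1:]],[617,-21,x0[2]],[617,-27,x0[2]+.08]]))
    print(cams,r.x.round(3),r.fun)
```

```text
side [(array([356., 233.]), 0.95, np.int64(508)), (array([254., 215.]), 0.56, np.int64(728)), (array([325., 191.]), 0.55, np.int64(105))]
nose_end [(array([228.6, 204.4]), 0.98), (array([327.6, 244.5]), 0.74)]
tail_end [(array([283.1, 232.2]), 0.71), (array([378.2, 225.8]), 0.55), (array([328.1, 191.5]), 0.42)]
charge_face [(array([380.4, 222.8]), 0.62)]
top [(array([236., 209.]), 0.61, np.int64(247)), (array([320., 198.]), 0.56, np.int64(504))]
nose_end [(array([328.1, 229.4]), 0.81), (array([218.4, 303.1]), 0.67), (array([459.8, 210.3]), 0.57), (array([236.7, 226.7]), 0.49)]
tail_end [(array([237.9, 193.6]), 0.75), (array([318.9, 173.3]), 0.64), (array([279.7, 258.7]), 0.58), (array([483.3, 282.6]), 0.34)]
charge_face [(array([319.7, 171.6]), 0.61), (array([321.5, 227.7]), 0.29)]
('side',) [616.587 -26.591   3.223] 39.5625
('top',) [616.429 -27.148   3.231] 62.125
```

View pics/d5.png

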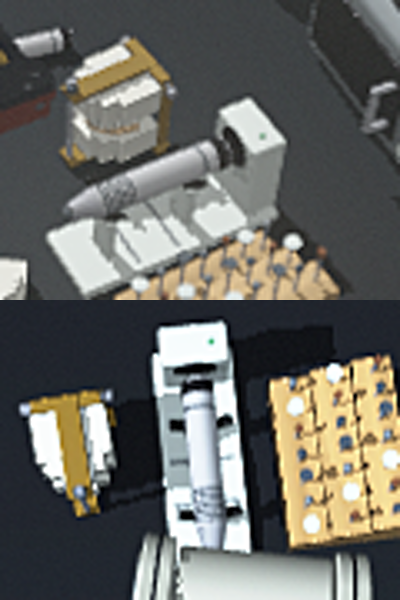

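The side and top views show the handpiece lying in both forks. Its black tail cap sits just off the disc, its nose points away, and the arm is clear. Handing in.

```bash
python3 -c "
from workcell import *
print(close_job())"
```

```text
the job is handed in; nothing more can be done
None
```

I turned the middle-sized handpiece end for end and set it back in both forks, its tail cap facing the charging block. I handed the job in at about 15 s on the robot's clock, and no verdict was reported.

**How it went:** I gripped the handpiece between the forks and lifted its axis to about 240 mm. After half a turn there, I moved it about 10 mm towards the block. I lowered it until the forks carried it (about 10 N), then opened the gripper and withdrew.

**Last checks:**
- **Position:** outline fits from the two cameras put the handpiece within 1 mm of each other, at about (616.5, -27) mm. That is about 2 to 3 mm from the cradle's origin towards the block, so the tail face is about 10 mm from the disc.
- **Direction:** its line is within about 0.025 rad of the cradle's.
- **Height:** I didn't measure the final height, because the fits assumed 80 mm. The gripper let go with the grasp point at about 80 mm, and the last side view looked level.
- **Release and contact:** the force on the tool was near zero after release. I saw no sign of contact with the bur block or the articulator.

**Disagreements:** the camera estimates of the cradle's position along its length differed by up to 5 mm. While I held the handpiece, the side camera read about 4 mm off the arm's own readings. I aimed for the middle of the allowed range to cover this. I did not measure whether the other bench items moved; the arm stayed well above them except at the cradle.

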